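# Hang the leather creaser upright by way of the slanted cradle

## Task

Put the leather creaser that lies on the bench away in the tool rack. First lay it in the slanted wooden cradle, handle uphill and guard down against the stop end, and let go of it; then take a fresh hold, turn it upright with the handle on top, and hang it in the empty fork of the rack, setting it down gently so that its guard lies flat on the two prongs, behind their lips. Leave the two tools that already hang in the rack where they are.

Things in the scene. Friction and masses are not known exactly. Their poses are not given: they have to be found in the camera images.
- creaser_mid (a point): Loose leather creaser, 178 mm hand tool lying on the bench: middle of its wooden handle, 15 mm above the bench. x axis runs along the tool from steel tip to handle end, z is up at the start. Along x from here, mm: steel rod 10 thick -129 to -49, square steel guard 30 x 30 -49 to -43, wooden handle 20 wide (y), 24 high (z) -43 to 43, end cap 20 x 30 43 to 49. Grip the handle across y.
- creaser_guard (a point): Point on the creaser's axis in the tip-side face of its guard, 49 mm from creaser_mid towards the tip; same axes. This face rests against the cradle's stop and on the fork. The creaser weighs 0.1 to 0.2 kg, its centre of mass lies 15 to 35 mm from creaser_mid towards the guard.
- cradle_seat (a point): Slanted wooden cradle, fixed: where creaser_guard lies when the creaser rests in it, 76 mm over the bench. x axis: uphill at 45 degrees, towards the robot's right, along the resting creaser; y level; z square to the bed. Bed surfaces at z -15 mm: one under the guard (x -8 to 20), one under the end cap (x 84 to 114); between them it is 18 mm deeper, room for fingers.
- cradle_bed: The cradle's bed, same axes as cradle_seat and 15 mm below it along z. Stop: faces uphill at cradle_seat x 0, 30 mm high over the bed, with an 18 mm notch open at the top for the rod. Cheeks flank the guard (38 mm apart, x -8 to 12, 16 mm high) and the end cap (28 mm apart, x 90 to 108, 12 mm high). A creaser let go above the stop may slide down to it or stay by friction.
- fork_seat (a point): Empty wooden fork of the rack, fixed: where creaser_guard should lie, mid-fork, level with the top of the prongs, 125 mm over the bench. z up, x from the open mouth into the rack (to the robot's right). In mm: slot 16 wide, x -30 (mouth) to 12; prongs 14 wide, 12 thick; lips 4 high on them at x -30 to -25. Bring the rod in along +x, guard above the lips, then lower.
- rack: The fixed tool rack: three equal forks in a row leading away from the robot, 85 mm apart, joined at the back by a rail on two posts; the rail starts 24 mm behind the fork centres and rises 4 mm over the prongs. Any of the three forks may be the empty one. Origin: on the bench under the middle fork's centre; same axes as fork_seat.
- hung_b_guard (a point): Middle of the guard of one of the two tools hanging loosely in the other forks: slim round handle up to 24 mm thick and reaching 66 mm above the prongs, round guard 30 mm across and 6 mm thick, rod 70 mm long. z up. Leave it in its fork.
- hung_c_guard (a point): The same point of the other hanging tool: waisted round handle up to 26 mm thick, reaching 73 mm above the prongs; guard and rod alike. z up. Leave it in its fork.
Mind the look-alikes: they are no part of the job. What is shaped like the part that bears creaser_mid but turquoise is not meant. Of the things shaped like the part that bears cradle_seat, the dark wooden one is meant.

How it is judged:
By the outcome, as a careful person would: the job done as asked, in the order asked, and still so for the second after the job is handed in, with the robot touching nothing.
It also fails if it takes over 53 s, if anything falls off the work surface, if the arm or the gripper's body presses on something with over 40 N, if the wrist force passes 120 N, or if a joint passes its speed limit or range.

## Robot

A 6-joint arm with a two-finger parallel gripper is mounted at the origin on the work surface. World frame = base frame: x ahead of the robot, y to its left, z up, the work surface at z = 0. Lengths are in mm, angles in rad, forces in N, time in s.
With the tool pointing down it reaches from about 325 to 850 mm from the base axis. Payload 15.5 kg.
Tool frame: the origin (TCP) lies midway between the tips of the shut fingers; the grasp point (between the pads) lies 19 mm behind it (bot.grip_point_offset is the distance from the TCP to the grasp point, in mm); z points along the fingers, y is the line along which they close (so a half turn about z gives the same grasp; the last joint's range is limited). The gripper opens to 91 mm and grips with 3 to 60 N. Pads are 32 mm wide; open, the fingers measure 118 mm over their backs; the gripper's body (76 mm by 178 mm) begins 60 mm behind the grasp point.
Start: joints at [-1.403, 0.494, 1.345, -0, 1.302, -0.096], TCP at [162.97, -603.38, 213.915] pointing down, gripper open.
Joint ranges: [-2.91, 2.91], [-0.82, 2.16], [0.22, 2.67], [-1.22, 4.37], [0.12, 2.79], [-3.08, 3.08]. Speed limits (rad/s): [1.89, 1.89, 2.57, 3.01, 3.01, 3.01].

## Interface

Orientations are given as a rotation vector (axis times angle).
In Python, from bench import bot, capture gives the robot as it stands. Calls block until the motion is done:
- bot.move_to(position, orientation): joint-space move of the TCP to a pose.
- bot.move_straight(position, velocity=150, attitude=None): straight line of the TCP; attitude=None keeps the orientation; velocity is the mean speed in mm/s.
- bot.movej(angles): joint-space move.
- bot.set_gripper(opening): opening from 0.0 (shut) to 1.0 (fully open); the grip force is fixed at half the most; returns when the fingers have stopped.
- bot.dwell(seconds).
- bot.solve_ik(position, orientation): joint angles nearest the present ones, or None.
- bot.state(): the state.
- capture(name): name is "scene" or "side" or "wrist"; returns a dict with "frame" (400x640x3 uint8, blue, green, red), "K" (3x3 intrinsics, pixels), "dist" ([k1, k2, p1, p2, k3] as OpenCV has them; the pictures are not rectified), "R" (3x3) and "t" (3): a world point X has camera coordinates R X + t. Camera axes: x right, y down, z forward; pixel columns grow to the right and rows downward; lengths in mm; the calibration is good to about 2 mm. A picture is of the moment at which its call begins. There is no depth.
A pose or a line that the arm cannot do raises bot.IKError and nothing moves.
- bot.hand_in(): hands the job in; it is judged then, once.
The state is a dict: "time_s": time; "qpos": joint angles; "joint_vel": joint speeds; "tau": joint torques, N m; "ee_pos": TCP position; "ee_rot": TCP orientation; "contact_force": force on the tool from outside, world axes, zero at the start; "wrist_torque": the same for the moment, N m; "finger_gap": opening from 0.0 (shut) to 1.0 (fully open); "finger_force": force on a finger pad.
Only numpy, scipy, OpenCV 4.12 (cv2) and the standard library are available. Lean on these libraries where they do the work, as an engineer would, in place of code of your own. Each camera call takes 0.05 s, during which the arm holds its last target. There are 200 camera calls.

## Working session

There is one attempt and no reset: what is moved stays moved. The work goes in short steps, each a Python script; the robot and the scene stay as the last script left them, time stands still between calls to the robot, and variables do not carry over. Pictures are saved under pics/ and viewed, at most 10 in all, crops included, and the job is handed in when it is done.

```bash
ls; mkdir -p pics; python3 - <<'E'
from bench import bot, capture
import cv2, numpy as np
for n in ("scene","side"):
    c=capture(n); cv2.imwrite(f"pics/{n}0.png",c["frame"]); np.savez(f"{n}0.npz",**c)
    print(n,c["K"].tolist(),c["dist"],(-np.array(c["R"]).T@c["t"]).round(), np.array(c["R"]).round(2).tolist())
print(bot.state()["time_s"])
E
```

```text
pics
scene [[413.2070160956156, 0.0, 319.2623946265513], [0.0, 413.2070160956156, 199.1910573204901], [0.0, 0.0, 1.0]] [-0.03214348  0.          0.          0.          0.        ] [ 920. -277. 1056.] [[0.65, 0.76, 0.0], [0.64, -0.55, -0.54], [-0.41, 0.35, -0.84]]
side [[401.8040234853846, 0.0, 315.8138591143332], [0.0, 401.8040234853846, 193.9054178597524], [0.0, 0.0, 1.0]] [-0.09796888  0.          0.          0.          0.        ] [311. 820. 972.] [[-0.97, -0.24, 0.0], [-0.19, 0.75, -0.63], [0.15, -0.61, -0.77]]
0.1
```

View pics/scene0.png

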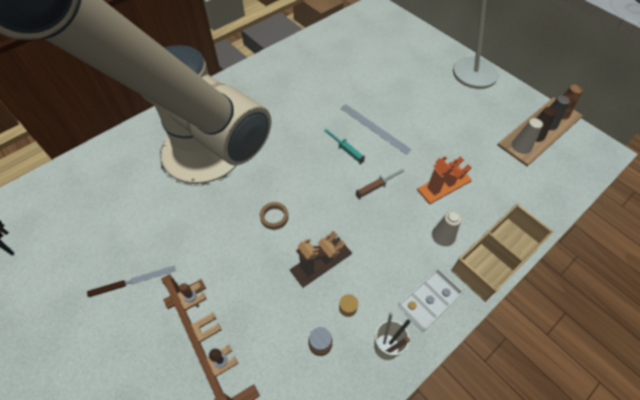

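View pics/side0.png

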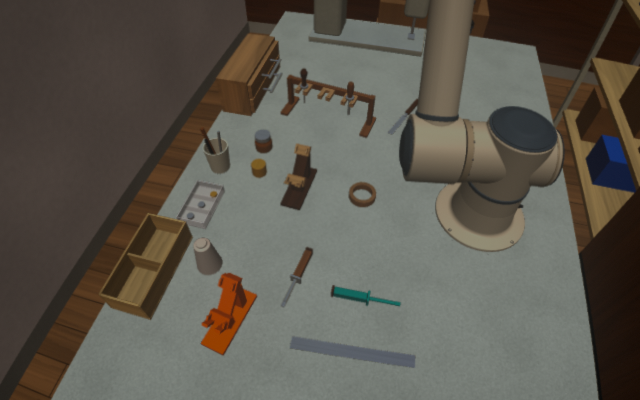

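The creaser is at about scene (370,187) / side (303,265). The dark cradle is at (320,258) / (299,180), and the empty middle fork at (207,327) / (326,94). Next I'll enlarge these for rough triangulation.

```bash
cat > hlp.py <<'E'
import cv2, numpy as np
from scipy.spatial.transform import Rotation as Ro
def ray(c,p):
    u=cv2.undistortPoints(np.array([[p]],float),np.array(c["K"]),np.array(c["dist"])).ravel()
    R=np.array(c["R"]); d=R.T@np.array([u[0],u[1],1]); return -R.T@np.array(c["t"]).ravel(), d/np.linalg.norm(d)
def onz(c,p,z):
    o,d=ray(c,p); return o+d*(z-o[2])/d[2]
def tri(obs):
    A=np.zeros((3,3));b=np.zeros(3);rs=[ray(c,p) for c,p in obs]
    for o,d in rs:
        M=np.eye(3)-np.outer(d,d);A+=M;b+=M@o
    X=np.linalg.solve(A,b); return X.round(1),round(max(np.linalg.norm((np.eye(3)-np.outer(d,d))@(X-o)) for o,d in rs),1)
def proj(c,X):
    return cv2.projectPoints(np.array(X,float).reshape(-1,1,3),cv2.Rodrigues(np.array(c["R"]))[0],np.array(c["t"],float),np.array(c["K"]),np.array(c["dist"]))[0].reshape(-1,2)
def crop(c,x,y,w,h,s):
    return cv2.resize(c["frame"][y:y+h,x:x+w],None,fx=s,fy=s,interpolation=cv2.INTER_CUBIC)
E
python3 - <<'E'
from hlp import *
sc=np.load("scene0.npz");si=np.load("side0.npz")
a=np.hstack([crop(sc,345,160,66,50,4),crop(sc,284,225,70,66,4)[:200],crop(sc,160,270,66,50,4)]) 
def t(c,x,y): return crop(c,x,y,66,74,4)
top=np.hstack([t(sc,345,145),t(sc,287,220),t(sc,165,290)])
bot=np.hstack([t(si,270,240),t(si,270,137),t(si,295,65)])
cv2.imwrite("pics/m1.png",np.vstack([top,bot]))
print(tri([(sc,(370,187)),(si,(303,265))]),tri([(sc,(403,171)),(si,(285,304))]),tri([(sc,(207,325)),(si,(326,94))]))
print(onz(sc,(370,187),15),onz(sc,(320,262),6),onz(si,(299,187),6))
for n,c in(("sc",sc),("si",si)):
    hsv=cv2.cvtColor(c["frame"],cv2.COLOR_BGR2HSV)
    x,y,w,h=(350,160,60,45) if n=="sc" else (275,240,45,70)
    m=np.zeros(hsv.shape[:2],np.uint8); m[y:y+h,x:x+w]=((hsv[...,0]<18)&(hsv[...,1]>90))[y:y+h,x:x+w]
    ys,xs=np.nonzero(m); print(n,len(xs),xs.mean(),ys.mean(),cv2.minAreaRect(np.c_[xs,ys].astype(np.float32)))
E
```

```text
(array([474.7, 307.6,  11.9]), np.float64(0.3)) (array([493.8, 428.8,  10. ]), np.float64(4.7)) (array([ 553.9, -298.2,  120.4]), np.float64(0.2))
[476.38534805 305.94418454  15.        ] [562.94230474  30.64239522   6.        ] [560.53706607  39.03347879   6.        ]
sc 116 370.5948275862069 186.6206896551724 ((370.57958984375, 186.72927856445312), (4.868330001831055, 24.581079483032227), 61.3895378112793)
si 206 302.83009708737865 262.55825242718447 ((302.79998779296875, 262.4000244140625), (7.155416965484619, 28.621667861938477), 26.56505012512207)
```

View pics/m1.png

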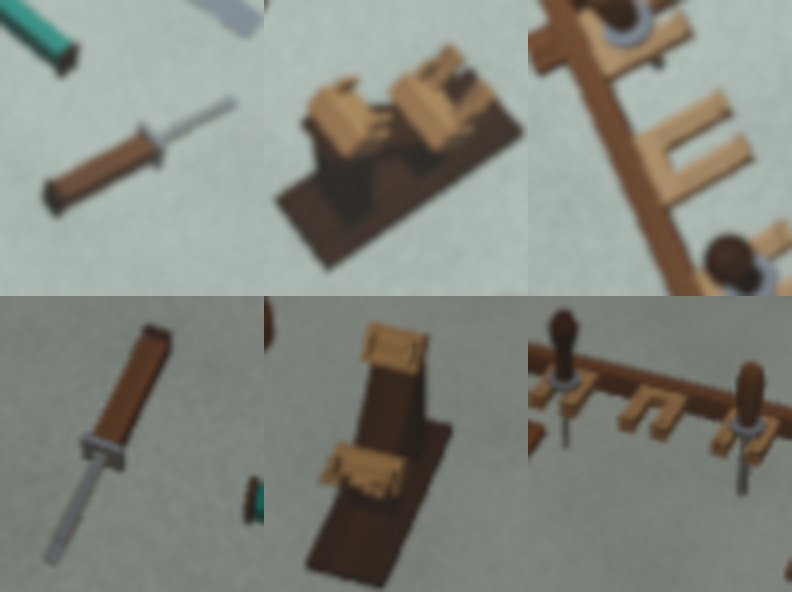

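The empty middle fork, the dark cradle (uphill to −y) and the creaser (handle toward −y) all show clearly. I'll check IK for the planned grasps and find the wrist camera's offset.

```bash
cat >> hlp.py <<'E'
def att(z,y):
    z=np.array(z,float);z/=np.linalg.norm(z);y=np.array(y,float);y-=z*(y@z);y/=np.linalg.norm(y)
    return Ro.from_matrix(np.c_[np.cross(y,z),y,z]).as_rotvec()
E
python3 - <<'E'
from bench import bot, capture
from hlp import *
s=bot.state();R=Ro.from_rotvec(s["ee_rot"]).as_matrix();print(R.round(2).tolist(),bot.grip_point_offset)
c=capture("wrist");C=np.array(c["R"]);print("cam in tool",R.T@(-C.T@np.array(c["t"]).ravel()-s["ee_pos"]),(C@R).round(2).tolist(),np.array(c["K"])[0,0])
h=2**-.5
for sg in(1,-1):
  for n,p,z in(("bench",[475,312,60],[0,0,-1]),("bench low",[475,312,3],[0,0,-1]),("cradle",[562,20,105],[0,-h,-h]),("cradle up",[562,60,160],[0,-h,-h]),("rack",[554,-317,175],[0,-1,0]),("rack pre",[554,-220,200],[0,-1,0]),("rack45",[554,-317,165],[0,-h,-h]),("rack20",[554,-317,170],[0,-.94,-.34]),("rackout",[554,-180,200],[0,-1,0])):
    q=bot.solve_ik(p,att(z,[sg,0,0])); print(sg,n,None if q is None else np.round(q,2).tolist())
E
```

```text
[[0.97, 0.26, -0.0], [0.26, -0.97, 0.0], [0.0, -0.0, -1.0]] 18.8
cam in tool [  74.84181915   -0.18790296 -171.47382229] [[0.0, 1.0, -0.0], [-0.96, -0.0, -0.27], [-0.27, 0.0, 0.96]] 334.39580366839584
1 bench [0.48, 0.61, 1.64, -0.0, 0.89, 0.48]
1 bench low [0.48, 0.7, 1.68, -0.0, 0.77, 0.48]
1 cradle [0.35, 0.75, 1.53, -0.76, 1.29, 0.74]
1 cradle up [0.41, 0.69, 1.45, -0.71, 1.42, 0.68]
1 rack None
1 rack pre None
1 rack45 [-0.23, 0.6, 1.67, -1.0, 0.96, 0.41]
1 rack20 None
1 rackout None
-1 bench [0.48, 0.61, 1.64, -0.0, 0.89, -2.67]
-1 bench low [0.48, 0.7, 1.68, -0.0, 0.77, -2.67]
-1 cradle [0.35, 0.75, 1.53, -0.76, 1.29, -2.41]
-1 cradle up [0.41, 0.69, 1.45, -0.71, 1.42, -2.46]
-1 rack None
-1 rack pre None
-1 rack45 [-0.23, 0.6, 1.67, -1.0, 0.96, -2.73]
-1 rack20 None
-1 rackout None
```

```bash
python3 - <<'E'
from bench import bot, capture
from hlp import *
A=att([0,0,-1],[1,0,0]); t=[]
for i,p in enumerate([(540,-330,290),(560,-200,290),(550,-10,270),(560,100,270),(475,290,180)]):
    bot.move_to(p,A); c=capture("wrist"); np.savez(f"w{i}.npz",**c); t.append(round(bot.state()["time_s"],1))
print(t)
W=[np.load(f"w{i}.npz") for i in range(5)]
P=[(554,-298,125)]*2+[(562,25,80)]*2+[(475,312,15)]
ims=[]
for c,X in zip(W,P):
    u=proj(c,X)[0]; x=int(np.clip(u[0]-66,0,508)); y=int(np.clip(u[1]-74,0,252)); print(u.round(),x,y); ims.append(crop(c,x,y,132,148,2))
c=W[4]; ims.append(cv2.resize(c["frame"],(264,165))); ims[-1]=np.vstack([ims[-1],np.zeros((131,264,3),np.uint8)])
cv2.imwrite("pics/m2.png",np.vstack([np.hstack(ims[:3]),np.hstack(ims[3:])]))
E
```

```text
[1.9, 2.6, 3.4, 4.0, 4.9]
[336. 149.] 270 74
[316. 267.] 250 193
[333. 143.] 266 69
[323. 239.] 257 164
[321. 159.] 254 84
```

View pics/m2.png

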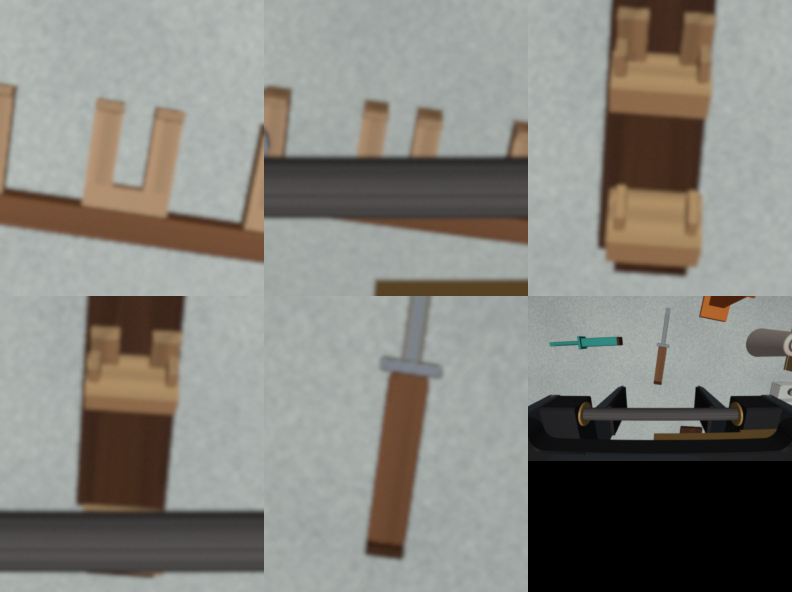

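The wrist views show the empty fork (tile 1, slot near tile px (117–150, 105–187)), the cradle's two blocks (tile 3), and the creaser (tile 5). I'll enlarge the cradle and fork for corner picking and measure the creaser by mask.

```bash
python3 - <<'E'
from hlp import *
W=[np.load(f"w{i}.npz") for i in range(5)]
im=np.zeros((592,800,3),np.uint8)
def put(c,x,y,w,h,s,X):
    k=crop(c,x,y,w,h,s)
    for g in range(0,w,10): cv2.line(k,(g*s,0),(g*s,4 if g%50 else 12),(0,255,255),1)
    for g in range(0,h,10): cv2.line(k,(0,g*s),(4 if g%50 else 12,g*s),(0,255,255),1)
    im[:k.shape[0],X:X+k.shape[1]]=k
put(W[2],300,68,66,146,4,0); put(W[3],290,164,66,112,4,266); put(W[0],308,118,64,70,4,532)
cv2.imwrite("pics/m3.png",im)
c=W[4];hsv=cv2.cvtColor(c["frame"],cv2.COLOR_BGR2HSV);m=((hsv[...,0]<15)&(hsv[...,1]>80)&(hsv[...,2]>50)).astype(np.uint8)
m[:,:290]=0;m[:,360:]=0;m[:100]=0;m[215:]=0
cs=max(cv2.findContours(m,0,1)[0],key=cv2.contourArea); r=cv2.boxPoints(cv2.minAreaRect(cs)); print(r)
print([onz(c,p,27).round(1).tolist() for p in r], cv2.contourArea(cs))
# centre line by rows -> plane z=27
pts=[]
for y in range(126,214,4):
    xs=np.nonzero(m[y])[0]
    if len(xs)>5: pts.append([*onz(c,((xs.min()+xs.max())/2,y),27)[:2],len(xs)])
pts=np.array(pts);f=np.polyfit(pts[:,1],pts[:,0],1);print("x=",f,"res",np.abs(np.polyval(f,pts[:,1])-pts[:,0]).max(),pts[[0,-1]])
E
```

```text
[[304.35995  211.48    ]
 [317.15994  121.87999 ]
 [335.49997  124.499985]
 [322.69998  214.09999 ]]
[[458.4, 259.7, 27.0], [471.9, 349.1, 27.0], [489.3, 346.7, 27.0], [477.2, 256.9, 27.0]] 1536.5
x= [1.42948991e-01 4.30824510e+02] res 0.37942227193690314 [[480.27541505 345.28072784  19.        ]
 [468.30107576 261.28555595  17.        ]]
```

View pics/m3.png

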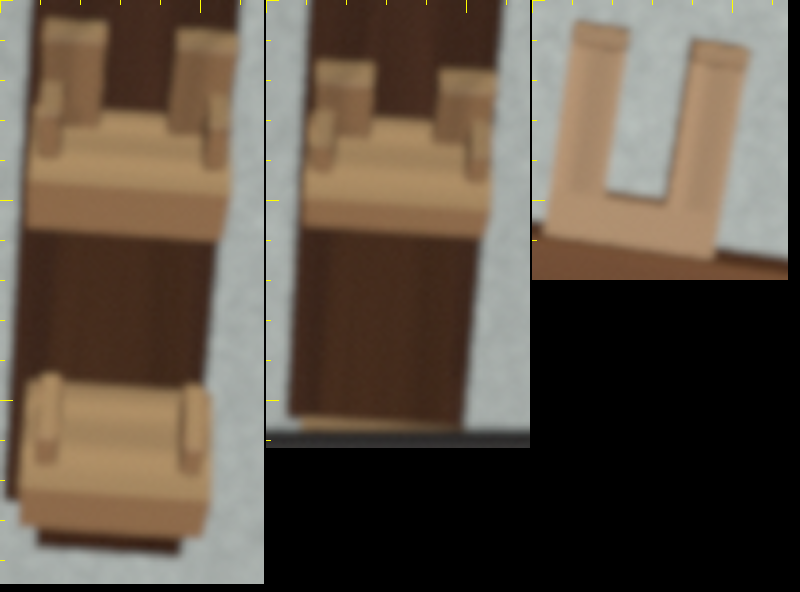

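Creaser mid is ≈ (474.5, 306), yaw slope 0.143, which matches the triangulation. Next I'll cast the corner midpoints of the cradle (tile midline (115,496)…(141,45)) and of the fork (slot end (637,198), mouth (661,35)) onto their known heights.

```bash
python3 - <<'E'
from hlp import *
W=[np.load(f"w{i}.npz") for i in range(5)]
h=2**-.5
f=lambda tx,ty:(308+(tx-532)/4-.4,118+ty/4-.4)
a=onz(W[0],f(637,197.5),125);b=onz(W[0],f(661,35),129);print("fork",a,b,np.linalg.norm((a-b)[:2]))
for p in((545,233),(713,258)):print(onz(W[0],f(*p),125))
p2=lambda t:(300+t[0]/4-.4,68+t[1]/4-.4);p3=lambda t:(290+(t[0]-266)/4-.4,164+t[1]/4-.4)
L=[(2,(22,488),(207,503),114,-15),(2,(27,382),(208,391),84,-15),(2,(28,180),(230,193),20,-15),(2,(103,125),(170,132),0,-15),(2,(105,42),(177,49),0,15),
(3,(303,200),(490,210),20,-15),(3,(374,133),(437,140),0,-15),(3,(376,66),(441,72),0,15)]
M=[]
for w,l,r,x,z in L:
    H=76+h*(x+z);g=p2 if w==2 else p3
    A=onz(W[w],g(l),H);B=onz(W[w],g(r),H);d=(B-A)[:2];m=(A+B)/2
    M.append([m[0],m[1],h*(x-z)]);print(w,x,z,m.round(1),"width",np.linalg.norm(d).round(1),"yaw",np.degrees(np.arctan2(d[1],d[0])).round(1))
M=np.array(M);k=np.polyfit(M[:,2],M[:,:2],1);print("u",k[0],np.linalg.norm(k[0]),"seat",k[1],np.degrees(np.arctan2(k[0,0],-k[0,1])))
print(M[:,:2]-np.outer(M[:,2],k[0]/np.linalg.norm(k[0])))
E
```

```text
fork [ 551.50899582 -316.34399996  125.        ] [ 556.89672393 -275.47239389  129.        ] 41.22518401268339
[ 528.00685841 -325.52280354  125.        ]
[ 571.22358514 -332.14289953  125.        ]
2 114 -15 [556.2 -11.7 146. ] width 42.4 yaw -4.8
2 84 -15 [557.2   9.8 124.8] width 43.4 yaw -2.9
2 20 -15 [561.   55.2  79.5] width 53.3 yaw -3.6
2 0 -15 [563.3  70.2  65.4] width 18.3 yaw -5.7
2 0 15 [563.5  90.1  86.6] width 18.2 yaw -5.2
3 20 -15 [560.9  54.3  79.5] width 53.4 yaw -3.2
3 0 -15 [563.5  70.6  65.4] width 18.5 yaw -6.5
3 0 15 [564.1  95.6  86.6] width 17.7 yaw -5.4
u [-0.08140076 -1.02545341] 1.0286791475437551 seat [563.3634277   81.28336681] -4.53863671551098
[[563.40971982  79.23747979]
 [562.74567376  79.55240957]
 [562.95798957  79.90941798]
 [564.15833741  80.77663731]
 [562.68411701  79.57528725]
 [562.86610519  78.98622847]
 [564.36568269  81.21887517]
 [563.24158911  84.98634179]]
```

Everything agrees with the sizes given (notch ≈18, slot 41–42). Seat is ≈ (563.2, 79.8), with uphill direction (−0.079, −0.997). Fork seat is ≈ (553, −305), with its direction (−0.137, −0.99). Grasping now.

```bash
cat >> hlp.py <<'E'
h=2**-.5
u=np.array([-.079,-.997,0]);u/=np.linalg.norm(u); Z=np.array([0,0,1.])
seat=np.array([563.2,79.8,76]); cx=h*(u+Z); cz=h*(Z-u); cy=np.cross(cz,cx)
fk=np.array([553,-304.9,125]); fx=np.array([-.137,-.99,0]);fx/=np.linalg.norm(fx)
E
python3 - <<'E'
from bench import bot, capture
from hlp import *
x=np.array([-.1415,-.99,0]);A=att([0,0,-1],np.cross(Z,x))
g=np.array([474.5,306,0])-5*x
bot.move_to(g+[0,0,50],A); bot.move_straight(g+[0,0,4],120); bot.set_gripper(0)
s=bot.state();print(s["time_s"],s["finger_gap"],s["finger_force"],s["contact_force"],s["ee_pos"])
bot.move_straight(g+[0,0,120],200)
s=bot.state();print(s["time_s"],s["finger_gap"],s["finger_force"],s["contact_force"],s["wrist_torque"])
A2=att(-cz,cy); p=seat+44*cx-11*cz
print(bot.solve_ik(p,A2)); bot.move_to(p+5*cx+55*cz,A2)
s=bot.state();print(s["time_s"],s["contact_force"])
ims=[]
for n in("wrist","scene","side"):
    c=capture(n);np.savez(n+"1.npz",**c);q=proj(c,p+60*cz)[0].astype(int);print(n,q)
    k=(lambda v,m:int(np.clip(v,0,m))); ims.append(cv2.resize(c["frame"],(400,250)) if n=="wrist" else crop(c,k(q[0]-60,520),k(q[1]-60,280),120,120,3))
b=np.zeros((620-10,800,3),np.uint8);b[:250,:400]=ims[0];b[250:610,:360]=ims[1];b[250:610,400:760]=ims[2];cv2.imwrite("pics/m4.png",b[:600])
E
```

```text
7.1417 0.21620819064513622 29.99943494796753 [-0.10527773  1.09327916 -0.74757739] [475.2115457  310.96992265   4.00294045]
7.875 0.2164074716763195 29.999354481697083 [-0.1810132  -1.07146985 -2.34471863] [-0.03537338 -0.0389142  -0.02724731]
[ 0.37115872  0.77914992  1.46783875 -0.70773304  1.36686392  0.77117064]
8.825 [ 0.65610174 -0.8143433  -0.32030443]
wrist [323 242]
scene [336 227]
side [292 167]
```

View pics/m4.png

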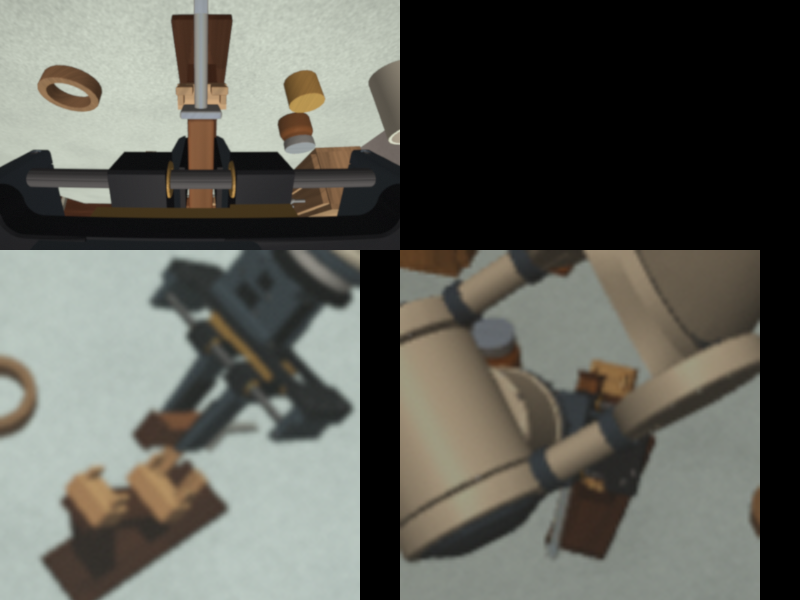

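The tool is held straight: rod at wrist px x≈201, cradle centreline ≈202, guard above the lower block. Now I'll insert it, watching force.

```bash
python3 - <<'E'
from bench import bot, capture
from hlp import *
A2=att(-cz,cy); p=seat+44*cx-11*cz
bot.move_straight(p+5*cx+8*cz,150)
f0=np.array(bot.state()["contact_force"])
def F(): d=np.array(bot.state()["contact_force"])-f0; return np.array([d@cx,d@cy,d@cz]).round(1)
for z in np.arange(6,-2.1,-1):
    bot.move_straight(p+5*cx+z*cz,40); f=F(); print("z",z,f)
    if np.abs(f).max()>3: break
for x in np.arange(4,-5.1,-1):
    bot.move_straight(p+x*cx+z*cz,40); f=F(); print("x",x,f)
    if f[0]>3: break
s=bot.state();print(s["time_s"],s["finger_gap"])
c=capture("wrist");np.savez("w6.npz",**c);cv2.imwrite("pics/m5.png",crop(c,220,100,200,150,4))
E
```

```text
z 6.0 [-0.1  0.3  0. ]
z 5.0 [ 0.1 -0.7 -0.3]
z 4.0 [ 0.1  0.6 -0.4]
z 3.0 [-0.3  0.2  0.7]
z 2.0 [-0.1  0.2  0.8]
z 1.0 [-0.6  0.5 -0.1]
z 0.0 [ 0.1 -0.1  4. ]
x 4.0 [1.4 0.5 4.4]
x 3.0 [ 1.1 -1.   6.3]
x 2.0 [ 2.4 -0.8  6.2]
x 1.0 [ 3.2 -0.3  6.2]
12.1917 0.21840181539687123
```

View pics/m5.png

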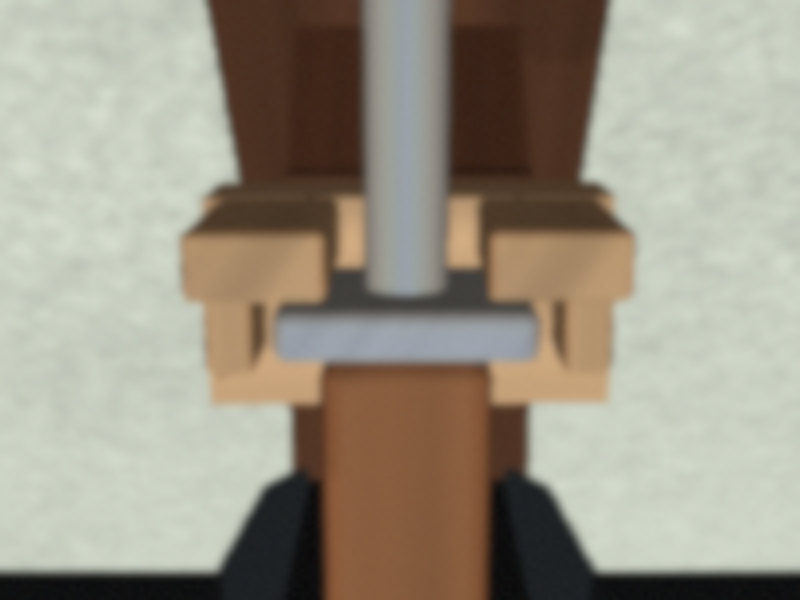

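The guard (x 275–540) is centred between the cheeks, with about 1 mm left to the stop edge (y 300 vs 310). I'll slide until it touches, then let go and back off.

```bash
python3 - <<'E'
from bench import bot, capture
from hlp import *
p=seat+44*cx-11*cz
def F(): d=np.array(bot.state()["contact_force"]); return np.array([d@cx,d@cy,d@cz]).round(1)
b=F();print(b)
for x in np.arange(.5,-3,-.5):
    bot.move_straight(p+x*cx+0.3*cz,30); f=F(); print("x",x,f)
    if f[0]>6.5: break
bot.set_gripper(0.5); print(bot.state()["contact_force"],bot.state()["finger_gap"])
q=p+x*cx
bot.move_straight(q+60*cz,150)
bot.dwell(.3)
c=capture("wrist");np.savez("w7.npz",**c);a=cv2.resize(crop(c,220,60,200,170,3),(600,510))
cv2.imwrite("pics/m6.png",a); print(bot.state()["time_s"])
V=att([0,0,-1],cy); G=seat+44*cx
print(bot.solve_ik(G-18.8*Z,V),proj(c,[seat,seat+15*cz,seat+98*cx]).round(1))
E
```

```text
[2.  0.1 6. ]
x 0.5 [-1.4 -0.3  1.1]
x 0.0 [-1.   0.   1.3]
x -0.5 [ 7.1 -0.2  0.3]
[-0.52105951  0.022802   -0.23202599] 0.49777339167302886
14.475
[-1.93052040e-02  5.60990231e-01  1.63657559e+00 -4.44089210e-16
  9.44026831e-01  5.97672968e-02] [[322.4 154.1]
 [322.4 157.6]
 [322.1 286.7]]
```

View pics/m6.png

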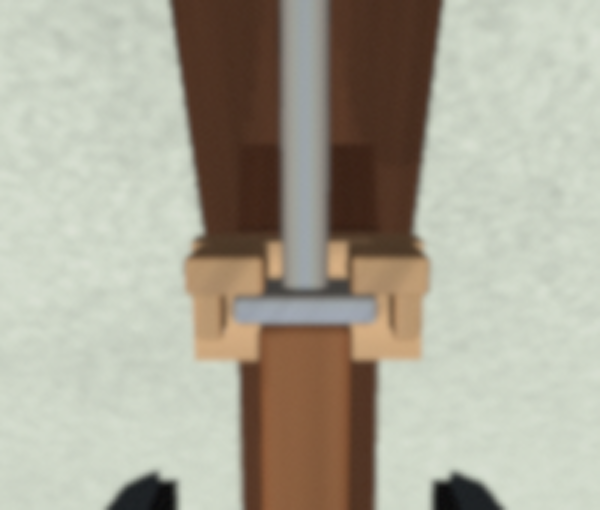

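The creaser rests in the cradle, centred and against the stop (guard y≈310, stop edge ≈295), with the gripper clear. Next is the fresh hold with the tool vertical, then upright in front of the fork.

```bash
cat >> hlp.py <<'E'
V=att([0,0,-1],cy); G=seat+45.5*cx-18.8*Z
tz=h*(fx-Z); AR=att(tz,np.cross(Z,fx)); PR=fk+46*Z+18.8*tz
E
python3 - <<'E'
from bench import bot, capture
from hlp import *
for d in((-90,40),(-48,12),(0,12),(0,-2)): print(np.round(bot.solve_ik(PR+d[0]*fx+d[1]*Z,AR),2))
bot.move_to(G+85*Z,V); bot.move_straight(G,120); bot.set_gripper(0)
s=bot.state();print(s["time_s"],s["finger_gap"],s["finger_force"],s["contact_force"])
bot.move_straight(G+25*cx+25*Z,80); bot.move_straight(G+25*cx+110*Z,200)
s=bot.state();print(s["time_s"],s["finger_gap"],s["contact_force"])
bot.move_to(PR-90*fx+40*Z,AR); bot.move_straight(PR-48*fx+12*Z,100); bot.dwell(.2)
s=bot.state();print(s["time_s"],s["finger_gap"],s["contact_force"])
cs=[];ims=[]
gd=fk-48*fx+12*Z
for n in("wrist","scene","side"):
    c=capture(n);np.savez(n+"8.npz",**c)
    pp=proj(c,[gd,gd-80*Z,fk,fk-30*fx,fk+12*fx]).round(1);print(n,pp.tolist())
    w,hh,k=(200,150,3) if n=="wrist" else (65,75,4)
    m=pp[[0,3]].mean(0).astype(int);x=int(np.clip(m[0]-w//2,0,640-w));y=int(np.clip(m[1]-hh//2,0,400-hh));print("origin",x,y)
    ims.append(crop(c,x,y,w,hh,k))
b=np.zeros((600,800,3),np.uint8);b[:450,:600]=ims[0]
# others go in second file for later
cv2.imwrite("pics/m7.png",b[:450,:600]);cv2.imwrite("pics/m7b.png",np.hstack(ims[1:]))
E
```

```text
[-0.07  0.59  1.54 -0.85  1.23  0.46]
[-0.14  0.62  1.58 -0.89  1.14  0.48]
[-0.22  0.62  1.59 -0.92  1.08  0.43]
[-0.22  0.64  1.59 -0.94  1.07  0.46]
16.5833 0.22112091513567256 29.99280095100403 [-1.4431193  -0.6494816   5.92773003]
17.8833 0.21982283798671626 [-0.07901644 -0.25374466 -1.24258   ]
19.7167 0.21850811176449456 [ 0.19029974 -0.50366101 -0.13035098]
wrist [[321.5, 182.2], [321.4, 84.0], [321.4, 203.8], [321.5, 181.3], [321.4, 211.5]]
origin 221 106
scene [[222.1, 313.2], [228.7, 323.4], [203.8, 326.1], [216.0, 319.0], [198.9, 328.9]]
origin 187 279
side [[321.8, 96.9], [321.5, 115.3], [326.8, 91.8], [323.6, 96.7], [328.0, 89.9]]
origin 290 59
```

View pics/m7.png

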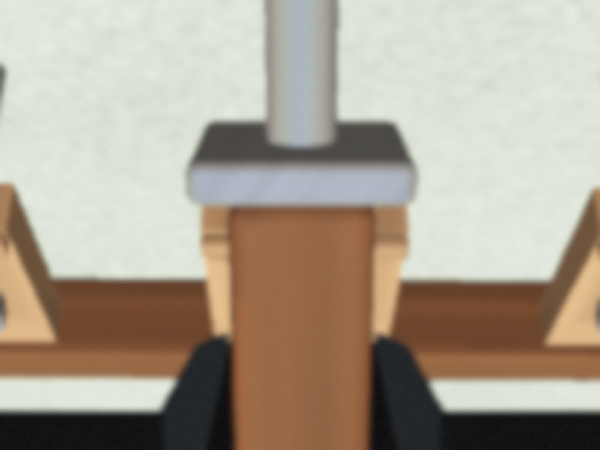

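The rod is laterally aligned (rod x≈301 vs fork centre ≈304). But the tip-side face of the guard is visible (rows 122–163), so the creaser has pivoted in the grip, probably because the rod brushed the cradle's upper block during the swing. I'll measure the tilt from the guard corners, calibrated against the earlier known hold.

```bash
python3 - <<'E'
from hlp import *
from scipy.optimize import least_squares
def fit(c,TCP,rv,rows,half,lab):
    R=Ro.from_rotvec(rv).as_matrix()
    def P(cr): # tool-frame -> px
        return proj(c,(R@np.array(cr).T).T+TCP)
    def res(v):
        th,gx,gz=v; a=np.array([-np.cos(th),0,-np.sin(th)]) # creaser x (tip->handle) ; th=0: along -tool x, th>0: handle leans back to camera
        n=np.array([np.sin(th),0,-np.cos(th)]) # creaser z
        g=np.array([gx,0,gz]);y=np.array([0,1,0]);out=[]
        for (ax,nz),r,w in zip(((0,-15),(0,15),(6,15)),rows,half):
            q=P([g+ax*a+nz*n-15*y,g+ax*a+nz*n+15*y])
            if r: out.append(q[:,1].mean()-r)
            if w: out.append(abs(q[1,0]-q[0,0])/2-w)
        return out
    s=least_squares(res,[.0,44,-15]);th,gx,gz=s.x
    # distance of handle axis from grip point
    d=np.array([gx,gz+18.8]);a=np.array([-np.cos(th),-np.sin(th)])
    print(lab,"theta",np.degrees(th).round(1),"guard tool x,z",s.x[1:].round(1),"res",np.round(s.fun,1),"along",(-d@a).round(1))
w6=np.load("w6.npz");w8=np.load("wrist8.npz")
fit(w6,seat+44*cx-11*cz+cx,att(-cz,cy),(None,100+311/4,100+361/4),(None,131/4,131/4),"m5 (expect 0; 44,-11)")
fit(w8,PR-48*fx+12*Z,AR,(106+122/3,106+164/3,106+204/3),(96/3,112/3,112/3),"now")
E
```

```text
m5 (expect 0; 44,-11) theta -2.2 guard tool x,z [43.5 -7.3] res [-0.1  0.2  0.1 -0.2] along 43.0
now theta -3.3 guard tool x,z [ 54.7 -25. ] res [-0.1 -0.9 -0.6  0.4  0.7 -0.1] along 54.9
```

View pics/m7b.png

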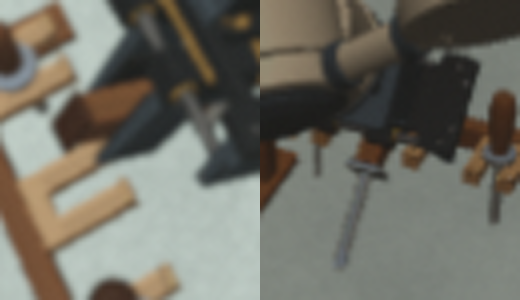

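The side view confirms the rod leans toward +y. The creaser is now about perpendicular to the tool, with the guard 55 mm from the grip. I'll go back high over the cradle and re-lay it, then regrasp and do the turning well above the cradle.

```bash
python3 - <<'E'
from bench import bot, capture
from hlp import *
A2=att(-cz,cy); p=seat-.5*cx+55.3*cx-28*cz
for d in (5*cx+60*cz+130*Z,5*cx+60*cz,0*cx): assert bot.solve_ik(p+d,A2) is not None
e=np.array(bot.state()["ee_pos"])
bot.move_straight(e+130*Z-10*fx,250); bot.move_to(p+5*cx+60*cz+130*Z,A2); bot.move_straight(p+5*cx+60*cz,200); bot.move_straight(p+5*cx+9*cz,150)
f0=np.array(bot.state()["contact_force"])
def F(): d=np.array(bot.state()["contact_force"])-f0; return np.array([d@cx,d@cy,d@cz]).round(1)
print(bot.state()["time_s"])
for z in np.arange(7,-3.1,-1):
    bot.move_straight(p+5*cx+z*cz,50); f=F(); 
    if np.abs(f).max()>3: break
print("z",z,f)
z+=.4
for x in np.arange(4,-5.1,-1):
    bot.move_straight(p+x*cx+z*cz,50); f=F(); print("x",x,f)
    if f[0]>6: break
    if f[2]>5: z+=.3
s=bot.state();print(s["time_s"],s["finger_gap"])
c=capture("wrist");np.savez("w9.npz",**c)
E
```

```text
23.0583
z 6.0 [-1.3 -1.8  5.4]
x 4.0 [-1.7 -0.2  5.5]
x 3.0 [-1.6  0.3  2.3]
x 2.0 [-1.  -0.6  2.2]
x 1.0 [ 7.8 -0.6  2.1]
24.5583 0.21594476453671815
```

Contact with bed and stop is confirmed. I'll release, then retreat to the exact pose of the earlier reference picture and compare the two numerically.

```bash
python3 - <<'E'
from bench import bot, capture
from hlp import *
A2=att(-cz,cy)
bot.set_gripper(0.5); e=np.array(bot.state()["ee_pos"]); bot.move_straight(e+40*cz,150)
q=seat+44*cx-11*cz-.5*cx; bot.move_straight(q+60*cz,150); bot.dwell(.2)
c=capture("wrist");np.savez("w10.npz",**c);a=np.load("w7.npz")["frame"].astype(int);b=c["frame"].astype(int)
d=np.abs(a-b).max(2)[60:215,250:400];print("max diff",d.max(),"n>25",(d>25).sum(),bot.state()["time_s"])
for X in(300,340): print([int(v) for v in a[150:180,X,0]],"\n",[int(v) for v in b[150:180,X,0]])
E
```

```text
max diff 26 n>25 2 26.225
[109, 111, 113, 115, 116, 117, 116, 113, 109, 122, 144, 162, 168, 170, 170, 170, 166, 154, 137, 132, 132, 132, 130, 130, 129, 128, 127, 126, 122, 113] 
 [110, 111, 115, 116, 117, 117, 115, 109, 108, 127, 149, 164, 168, 169, 169, 169, 164, 154, 141, 134, 132, 131, 130, 130, 129, 127, 126, 125, 121, 112]
[111, 110, 111, 112, 111, 113, 109, 103, 102, 123, 149, 165, 173, 174, 176, 175, 168, 152, 135, 131, 132, 131, 129, 129, 128, 128, 126, 125, 121, 103] 
 [110, 111, 111, 111, 113, 112, 109, 104, 108, 131, 155, 168, 173, 174, 176, 173, 164, 151, 138, 132, 132, 131, 130, 130, 128, 126, 126, 125, 120, 101]
```

The picture matches the reference to within noise, so the creaser rests in the cradle as before. Now the fresh vertical hold: lift high, turn, then travel, checking the hold numerically.

```bash
cat >> hlp.py <<'E'
PR=PR+.8*np.cross(Z,fx)
E
python3 - <<'E'
from bench import bot, capture
from hlp import *
LV=G+25*cx+190*Z; LR=LV+18.8*Z+18.8*tz   # same grasp point, upright attitude
for P,A in((LV,V),(LR,AR),(PR-80*fx+90*Z,AR),(PR-48*fx+12*Z,AR)): assert bot.solve_ik(P,A) is not None
bot.move_to(G+85*Z,V); bot.move_straight(G,130); bot.set_gripper(0)
c0=capture("wrist")
bot.move_straight(G+25*cx+25*Z,100); bot.move_straight(LV,250); c1=capture("wrist")
bot.move_to(LR,AR); c2=capture("wrist"); s=bot.state(); print(s["time_s"],s["finger_gap"],s["contact_force"])
for i,c in enumerate((c0,c1,c2)): np.savez(f"h{i}.npz",**c)
# expected guard rows (tool frame), upright hold
c=c2; g=LR-18.8*tz-46*Z; y=np.cross(Z,fx)
for n,P in(("far tip-face",g+15*fx),("near tip-face",g-15*fx),("near handle-face",g-15*fx+6*Z),("far handle-face",g+15*fx+6*Z),("rod tip",g-80*Z)): print(n,proj(c,P)[0].round(1))
hw=proj(c,[g-15*fx-15*y,g-15*fx+15*y]);print(hw.round(1).tolist())
for i,c in enumerate((c0,c1,c2)):
    for X in (301,342): print(i,X,[tuple(int(k) for k in c["frame"][r,X]) for r in range(146,206,4)])
    print(i,"rod row 100-150:",[int(v) for v in c["frame"][120,305:340,0]])
E
```

```text
30.5667 0.2179386794538223 [-0.32006987 -1.5168743  -1.65880707]
far tip-face [322.7 197.1]
near tip-face [322.9 168.9]
near handle-face [322.9 178.5]
far handle-face [322.7 205.9]
rod tip [322.9  85.2]
[[294.5, 168.8], [351.4, 169.0]]
0 301 [(28, 40, 63), (30, 41, 63), (29, 40, 62), (84, 120, 148), (94, 133, 163), (97, 135, 165), (108, 122, 131), (139, 139, 134), (141, 136, 132), (107, 114, 118), (105, 112, 116), (96, 102, 109), (92, 98, 106), (89, 96, 104), (84, 91, 101)]
0 342 [(28, 39, 62), (29, 40, 62), (28, 40, 62), (82, 117, 144), (91, 126, 155), (92, 126, 154), (112, 122, 127), (139, 141, 136), (137, 131, 129), (103, 109, 114), (102, 107, 111), (101, 106, 111), (100, 105, 109), (99, 105, 109), (100, 105, 111)]
0 rod row 100-150: [30, 31, 30, 29, 29, 30, 34, 43, 70, 97, 114, 123, 129, 132, 134, 135, 137, 136, 133, 130, 122, 114, 101, 82, 56, 40, 33, 33, 33, 33, 31, 30, 29, 31, 32]
1 301 [(102, 141, 172), (93, 129, 160), (77, 106, 140), (74, 102, 135), (42, 51, 71), (47, 56, 75), (97, 103, 105), (136, 136, 130), (137, 132, 129), (104, 110, 114), (103, 108, 113), (97, 103, 109),
[... 479 characters left out ...]
 212, 203), (196, 210, 203), (198, 212, 205), (198, 213, 205), (198, 212, 204), (195, 210, 202), (121, 129, 127), (110, 115, 119), (166, 159, 153), (164, 163, 155), (163, 161, 154), (153, 152, 146), (142, 143, 139), (140, 141, 138), (134, 135, 134)]
2 342 [(192, 206, 198), (193, 207, 199), (195, 209, 201), (196, 211, 203), (196, 211, 203), (197, 211, 203), (122, 130, 129), (108, 113, 117), (164, 156, 150), (159, 158, 151), (157, 156, 149), (154, 153, 147), (153, 152, 145), (153, 153, 146), (150, 150, 144)]
2 rod row 100-150: [193, 193, 192, 189, 188, 188, 189, 183, 158, 119, 98, 99, 103, 103, 104, 104, 104, 103, 101, 98, 96, 92, 93, 111, 146, 175, 186, 188, 189, 190, 190, 190, 190, 192, 192]
```

The hold is correct: guard edge at row ≈169, as predicted for the upright pose. Now into the fork, with force watching.

```bash
python3 - <<'E'
from bench import bot, capture
from hlp import *
y=np.cross(Z,fx)
bot.move_straight(PR-80*fx+90*Z,250); bot.move_straight(PR-48*fx+11*Z,150)
c=capture("wrist");np.savez("r0.npz",**c)
f0=np.array(bot.state()["contact_force"])
def F(): d=np.array(bot.state()["contact_force"])-f0; return np.array([d@fx,d@y,d@Z]).round(1)
ok=True
for x in (-36,-24,-16,-8,0):
    bot.move_straight(PR+x*fx+11*Z,80); f=F(); print("x",x,f)
    if np.abs(f).max()>4: ok=False;break
if ok:
    bot.move_straight(PR+5*Z,60)
    for z in np.arange(4,-4.1,-1):
        bot.move_straight(PR+z*Z,30); f=F(); print("z",z,f)
        if f[2]>2 or np.abs(f[:2]).max()>5: break
s=bot.state();print(s["time_s"],s["finger_gap"])
for n in("wrist","scene","side"):np.savez(f"r_{n}.npz",**capture(n))
E
```

```text
x -36 [ 0.5  1.4 -1.4]
x -24 [ 0.9  0.7 -0.4]
x -16 [ 0.   1.1 -0.2]
x -8 [ 0.1  0.4 -0.4]
x 0 [-0.3  1.5  0.3]
z 4.0 [ 0.7  0.6 -1.4]
z 3.0 [-0.2  1.6 -0. ]
z 2.0 [0.4 1.4 0.4]
z 1.0 [-0.   1.6 -1.2]
z 0.0 [-0.8 -0.7  5.2]
35.3833 0.21748750828343924
```

Contact came at exactly prong height, with the rod inside the slot and no side load. Release and retreat.

```bash
python3 - <<'E'
from bench import bot, capture
from hlp import *
y=np.cross(Z,fx)
bot.move_straight(PR+.4*Z,30)
bot.set_gripper(0.42); s=bot.state();print(s["contact_force"],s["finger_gap"])
e=np.array(s["ee_pos"]); bot.move_straight(e-50*tz,80); bot.move_straight(e-110*tz,150); bot.dwell(.5)
c=capture("wrist");np.savez("z_w.npz",**c)
bot.dwell(.6);c2=capture("wrist");print("still",np.abs(c["frame"].astype(int)-c2["frame"]).max(),bot.state()["time_s"],bot.state()["ee_pos"])
g=fk+.8*y
for n,P in(("near L",g-15*fx-15*y),("near R",g-15*fx+15*y),("near top L",g-15*fx-15*y+6*Z),("axis tip",g-80*Z),("cap top",g+98*Z),("mouth L",fk-30*fx-22*y),("mouth R",fk-30*fx+22*y),("nbr L",fk-85*y+3*Z),("nbr R",fk+85*y+3*Z)): print(n,proj(c,P)[0].round(1))
fr=c["frame"]; r0=int(proj(c,g-15*fx+3*Z)[0,1]); 
for r in (r0-3,r0,r0+3): print(r,[int(v) for v in fr[r,270:375:2,0]],"\n  R",[int(v) for v in fr[r,270:375:2,2]])
X=int(proj(c,g-15*fx-11*y)[0,0]);print("col",X,[tuple(int(k) for k in fr[r,X]) for r in range(r0-15,r0+30,2)])
cc=capture("scene");np.savez("z_s.npz",**cc);cd=capture("side");np.savez("z_d.npz",**cd)
for m,(a,b) in enumerate(((np.load("scene0.npz"),cc),(np.load("side0.npz"),cd))):
    for nm,P in(("L",fk-85*y+40*Z),("R",fk+85*y+40*Z),("new",fk+50*Z)):
        q=proj(b,P)[0].astype(int);s_=np.s_[q[1]-8:q[1]+9,q[0]-8:q[0]+9];print(m,nm,np.abs(a["frame"][s_].astype(int)-b["frame"][s_]).mean().round(1))
E
```

```text
[ 0.13289047 -0.05653629 -0.10374633] 0.4211334173973235
still 26 38.8 [ 562.63499339 -241.1225372   235.87271855]
near L [304.2 143.5]
near R [339.6 143.5]
near top L [304.  149.1]
axis tip [321.8  90.3]
cap top [321.9 260.9]
mouth L [293.7 131.8]
mouth R [348.2 131.8]
nbr L [224.8 157.1]
nbr R [417.2 157.2]
143 [219, 221, 221, 219, 220, 219, 218, 217, 218, 216, 216, 215, 208, 159, 141, 136, 129, 129, 128, 131, 134, 166, 206, 151, 113, 117, 115, 108, 127, 194, 162, 135, 140, 135, 128, 128, 129, 132, 146, 197, 219, 221, 219, 218, 218, 216, 214, 214, 217, 218, 215, 216, 216] 
  R [223, 225, 225, 224, 224, 223, 223, 221, 222, 221, 221, 221, 224, 227, 225, 221, 213, 211, 211, 215, 216, 202, 214, 158, 123, 127, 125, 118, 135, 202, 194, 219, 225, 219, 212, 211, 212, 216, 221, 223, 224, 225, 224, 223, 222, 221, 220, 220, 222, 222, 220, 221, 221]
146 [216, 217, 218, 217, 218, 218, 218, 219, 221, 220, 219, 215, 209, 160, 141, 136, 130, 118, 110, 109, 109, 122, 141, 115, 103, 105, 104, 102, 107, 134, 124, 114, 114, 111, 115, 127, 130, 133, 153, 204, 215, 219, 219, 219, 219, 220, 221, 220, 219
[... 582 characters left out ...]
, 223, 224, 223, 222, 222, 221, 221, 219, 220, 221, 224, 226, 222, 207, 155, 141, 143, 145, 144, 143, 145, 146, 145, 143, 144, 144, 144, 144, 142, 141, 137, 146, 199, 213, 219, 223, 223, 222, 224, 224, 222, 223, 225, 224, 222, 221, 222, 226, 226, 224]
col 308 [(88, 124, 164), (95, 132, 170), (92, 127, 166), (123, 164, 202), (129, 174, 211), (132, 178, 216), (131, 177, 215), (120, 156, 187), (111, 120, 127), (140, 141, 143), (182, 175, 169), (182, 180, 172), (181, 179, 171), (175, 173, 167), (170, 170, 164), (169, 169, 163), (171, 170, 164), (170, 169, 164), (168, 168, 163), (163, 165, 163), (104, 123, 148), (58, 88, 132), (67, 100, 146)]
0 L 8.8
0 R 8.7
0 new 85.1
1 L 1.8
1 R 36.2
1 new 72.5
```

Guard (cols 304–339) is centred over the prongs (296–347), rod (315–329) in the slot, nothing moving. I'll retreat fully and check uprightness and the neighbours from the two fixed cameras by differencing.

```bash
python3 - <<'E'
from bench import bot, capture
from hlp import *
y=np.cross(Z,fx); g=fk+.8*y
e=np.array(bot.state()["ee_pos"]); bot.move_straight(e+120*Z-40*fx,250); bot.move_to([520,60,330],att([0,0,-1],[1,0,0]))
print(bot.state()["time_s"])
for nm in("scene","side"):
    a=np.load(nm+"0.npz");b=capture(nm)
    for k,P in(("L",fk-85*y+40*Z),("R",fk+85*y+40*Z)):
        q=proj(b,P)[0].astype(int);s=np.s_[q[1]-10:q[1]+11,q[0]-10:q[0]+11];print(nm,k,np.abs(a["frame"][s].astype(int)-b["frame"][s]).max())
    d=(np.abs(a["frame"].astype(int)-b["frame"]).max(2)>30).astype(np.uint8);q=proj(b,g+50*Z)[0].astype(int)
    M=np.zeros_like(d);M[q[1]-35:q[1]+40,q[0]-22:q[0]+23]=1;d*=M
    hsv=cv2.cvtColor(b["frame"],cv2.COLOR_BGR2HSV)
    ys,xs=np.nonzero(d);print(nm,"diff rows",ys.min(),ys.max(),"cols",xs.min(),xs.max())
    for r in range(ys.min(),ys.max()+1,3):
        t=xs[ys==r]
        if len(t): print(r,t.min(),t.max(),end="; ")
    print("\n pred cap,handle mid,guard,tip:",proj(b,[g+98*Z,g+49*Z,g+3*Z,g-80*Z]).round(1).tolist())
E
```

```text
40.5583
scene L 13
scene R 13
scene diff rows 307 338 cols 186 213
307 195 198; 310 190 200; 313 186 202; 316 187 203; 319 189 207; 322 191 207; 325 194 211; 328 197 211; 331 199 208; 334 200 203; 337 211 213; 
 pred cap,handle mid,guard,tip: [[192.7, 312.9], [198.6, 319.9], [203.7, 326.0], [211.8, 335.7]]
side L 94
side R 106
side diff rows 44 118 cols 304 348
44 304 332; 47 304 332; 50 304 331; 53 304 331; 56 304 331; 59 304 331; 62 304 331; 65 304 331; 68 304 348; 71 306 348; 74 307 347; 77 306 346; 80 306 345; 83 318 344; 86 321 343; 89 304 342; 92 312 332; 95 313 339; 98 314 339; 101 314 327; 104 314 327; 107 314 327; 110 314 326; 113 314 318; 116 314 317; 
 pred cap,handle mid,guard,tip: [[327.2, 67.3], [326.8, 79.8], [326.6, 91.0], [326.1, 109.9]]
```

In the scene camera, the cap (≈194,313) and rod tip (≈212,337) match the predictions for an upright tool seated in the fork. Both neighbours are unchanged there. The arm blocks the side camera's view of this area.

```bash
python3 -c "
from bench import bot
print(bot.hand_in())"
```

```text
the job is handed in; nothing more can be done
None
```

The creaser hangs upright in the middle fork with its guard on the prongs, both other tools are unmoved, and the job was handed in at about 41 s; it was laid in the cradle twice, because the rod appears to have caught the cradle during the first turn and the tool pivoted in the grip.

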